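Hang a stirrup iron on the keeper hook and tug it

TASK

Pick up the stirrup iron standing on the counter and thread its eye onto the empty display hook, pushing it back past the little sprung keeper. Still holding it, tug it down gently with a steady pull of about 10 N for a second to make sure that it is held, then let go and leave it hanging. Handle the hook gently (never as much as 20 N), and leave the other stirrup and the other things on the counter where they are.

Things in the scene. Friction and masses are not known exactly. Their poses are not given: they have to be found in the camera images.
- stirrup_eye (a point): Centre of the eye of the steel stirrup iron to hang, standing on its tread on the counter. x runs through the eye, y across, z up (half turn alike). Opening 24 (y) x 18 mm high. The head round it is 40 mm wide (y), 12 thick (x), 21 mm above and below this point: take its two sides from above, so that the hook passes between the fingers. Top and bottom bars round, 12 mm.
- stirrup: The same stirrup iron; origin at the centre of its underside, 133 mm below the eye's centre, same axes. Below the head two legs arch out to a flat tread 118 mm wide (y), 44 mm deep (x), 10 mm thick. Mass 0.28 to 0.5 kg.
- hook_seat (a point): Nominal middle of the 26 mm free place on the empty hook where the stirrup is to hang, on the axis of its level round bar (10 mm thick), 242 to 288 mm up. The bar is really clamped up to 8 mm higher or lower: find its height by feel. x runs along the bar to the post, z up. Tip 70 mm to -x; brass collar (26 mm) at 13 mm, post at 60 mm to +x. When hanging, the eye is 4 mm below the bar's axis.
- hook_tip (a point): Nominal place of the free, rounded end of the empty hook, on its axis; the last 18 mm taper from 10 to 4 mm thick (its real height differs as for hook_seat); same axes. Nothing stands before it.
- hook (a joint): How far the hook's bar and sleeve have been pressed down on their spring, m: 8 N of downward load for each mm, so 0.00125 at 10 N; 0 unloaded. The load is the stirrup's weight as far as the gripper does not carry it, plus the pull.
- keeper (a joint): Sprung steel wedge, 6 mm wide, on top of the bar: m pressed down, 0 up, 0.010 flush. Long slope towards the tip; feet 46 and 13 mm, crest 21 mm from hook_seat towards the tip, 10 mm over the bar. 2 N starts it, about 6 N presses it flush. The eye leaves only 8 mm over the bar, so its top bar must ride up the slope and press it down; it springs up again behind.
- stand: Stand of the empty hook: dark wooden plinth 110 x 120 mm and steel post, ending 41 mm above the bar; origin on the post's axis, 250 mm under the nominal axis of the hook. Fixed.
- other_stirrup: A like stirrup iron already hanging on a like hook on a second stand, about 260 mm to the side; origin at the centre of its underside. Leave alone.
- spool: Wooden spool, 64 mm in diameter, 62 mm high, standing. Leave alone.
- jar: Glass jar with a steel cap, 60 mm in diameter, 85 mm high. Leave alone.
- mallet: Wooden mallet, 220 mm long, lying. Leave alone.
- tray: Low wooden tray 100 x 140 x 30 mm. Leave alone.
- pot: Small steel pot, 64 mm in diameter, 40 mm high. Leave alone.

How it is judged:
By the outcome, as a careful person would: the job done as asked, in the order asked, and still so for the second after the job is handed in, with the robot touching nothing.
It also fails if it takes over 67 s, if anything falls off the work surface, if the arm or the gripper's body presses on something with over 40 N, if the wrist force passes 120 N, or if a joint passes its speed limit or range.

ROBOT

A 6-joint arm with a two-finger parallel gripper is mounted at the origin on the work surface. World frame = base frame: x ahead of the robot, y to its left, z up, the work surface at z = 0. Lengths are in m, angles in rad, forces in N, time in s.
With the tool pointing down it reaches from about 0.375 to 0.925 m from the base axis. Payload 5.7 kg.
Tool frame: the origin (TCP) lies on the mounting face of the last link; the fingertips stand 173 mm ahead of it and the grasp point (between the pads) lies 155 mm ahead of it (manip.nose_length is the distance from the TCP to the fingertips, in m); z points along the fingers, x is the direction in which the jaws open and shut, and the axes are right-handed (so a half turn about z gives the same grasp; the last joint's range is limited). The gripper opens to 85 mm and grips with 20 to 120 N. Pads are 22 mm wide; open, the fingers measure 114 mm over their backs; the gripper's body (76 mm by 85 mm) begins 54 mm behind the grasp point. The pads swing forward as they close: fully open they stand 13 mm farther back than shut.
Start: joints at [0.992, 0.359, 1.51, -0, 1.272, -0.115], TCP at [0.268, 0.537, 0.405] pointing down, gripper open.
Joint ranges: [-2.97, 2.97], [-1.01, 2.36], [0.21, 2.38], [-0.96, 4.11], [0.2, 2.71], [-2.98, 2.98]. Speed limits (rad/s): [2.39, 2.39, 3.14, 3.14, 3.14, 3.14].

INTERFACE

Orientations are given as a 3x3 rotation matrix whose columns are the frame's x, y, z axes.
In Python, from plant import sensors, eyes, manip gives the robot as it stands. The module is installed in compiled form; this text tells all that it offers.
- The arm moves only by the tool apply_moves, never from a script. Its argument "moves" is one flat list of numbers, 7 for each row, row after row: the shift along the tool's x, y, z in mm, then the turn, a rotation vector about the tool's x, y, z in degrees, then the opening, from 0 (shut) to 1 (fully open). A call has 1 to 20 rows; each row is the pose to reach, as a shift and turn from the pose commanded when the call began, along the tool's axes at that moment; what a row does not reach only later rows make up. A row lasts 1/10 s, in which the tool goes at most 50 mm and 8.59 degrees, less where a joint would pass 70% of its speed; a pose out of reach is approached as far as the arm can. A call with a gripper value outside its range is refused whole. The fingers move at their own pace and stop on an object; the grip force is fixed at half the most. Time passes only in rows, so rows that repeat a pose let the fingers close. It gives the time, the measured TCP pose, the force and the opening at its end, in the units of the state.
- sensors.observe(): the state, without advancing time (a new reading comes with each control period).
- eyes.read_camera(name): name is "side" or "top"; returns a dict with "frame" (420x560x3 uint8, red, green, blue), "fx", "fy", "cx", "cy" (pixels), "k1" (the pictures are not rectified: a ray, as slopes to the right and down, at radius r is drawn at 1 + k1 r^2 times it, then the intrinsics apply), "R" (3x3) and "t" (3): a world point X has camera coordinates R X + t. Camera axes: x right, y down, z forward; pixel columns grow to the right and rows downward; lengths in m; the calibration is good to about 2 mm. A picture is of the moment at which its call begins. There is no depth.
- manip.close_job(): hands the job in, once; it reports no verdict.
The state is a dict: "time_s": time; "joint_positions": joint angles; "joint_vel": joint speeds; "joint_torque": joint torques, N m; "eef_pos": TCP position; "tool_rot": TCP orientation; "wrist_force": force on the tool from outside, world axes, zero at the start; "moment": the same for the moment, N m; "grip_width": finger opening in m.
Only numpy, scipy, OpenCV 4.12 (cv2) and the standard library are available. Lean on these libraries where they do the work, as an engineer would, in place of code of your own. Each camera call takes 0.05 s, during which the arm holds its last target.

## Working session

There is one attempt and no reset: what is moved stays moved. The work goes in short steps, Python scripts to look and compute and a tool call to move; the robot and the scene stay as the last step left them, time stands still between calls to the robot, and variables do not carry over. Pictures are saved under pics/ and viewed, and the job is handed in when it is done.

Besides the shell and the picture viewer there is one more tool, called by a JSON object that holds its "name" and its "arguments". apply_moves: Moves the arm, as the interface text tells. Its arguments: {"type":"object","properties":{"moves":{"type":"array"}},"required":["moves"]}

```bash
mkdir -p pics; python3 - <<'E'
from plant import sensors, eyes, manip
import cv2,numpy as np
s=sensors.observe()
for k,v in s.items(): print(k,np.round(v,4).tolist())
for n in("side","top"):
    c=eyes.read_camera(n); cv2.imwrite(f"pics/{n}0.png",c["frame"][:,:,::-1])
    print(n,{k:np.round(c[k],4).tolist() for k in c if k!="frame"}, (-np.array(c["R"]).T@np.array(c["t"])).round(3))
E
```

```text
time_s 0.0
joint_positions [0.9919, 0.3595, 1.5114, 0.0, 1.2725, -0.1151]
joint_vel [-0.0001, -0.0011, -0.0013, 0.0011, -0.0002, -0.0002]
joint_torque [0.0009, -52.7648, -27.8609, -0.0002, 0.0134, 0.0]
eef_pos [0.2682, 0.5363, 0.4039]
tool_rot [[0.4474, 0.8944, -0.001], [0.8944, -0.4474, -0.0015], [-0.0018, -0.0002, -1.0]]
wrist_force [0.733, -0.3009, -0.0569]
moment [-0.0268, 0.0386, -0.0174]
grip_width 0.086
side {'fx': 404.2331, 'fy': 404.2331, 'cx': 282.9336, 'cy': 198.9636, 'k1': -0.0266, 'R': [[0.9945, -0.1047, -0.0085], [-0.0731, -0.6319, -0.7716], [0.0754, 0.7679, -0.6361]], 't': [-0.5255, 0.1256, 1.306]} [ 0.433 -0.979  0.923]
top {'fx': 428.6665, 'fy': 428.6665, 'cx': 276.9811, 'cy': 205.6766, 'k1': -0.0058, 'R': [[0.0149, -0.9992, 0.0383], [-0.9835, -0.0216, -0.1794], [0.1801, -0.035, -0.983]], 't': [-0.0893, 0.5691, 1.1009]} [ 0.363 -0.038  1.188]
```

View pics/side0.png

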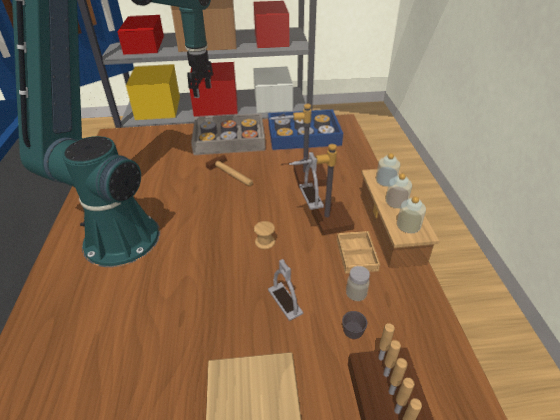

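View pics/top0.png

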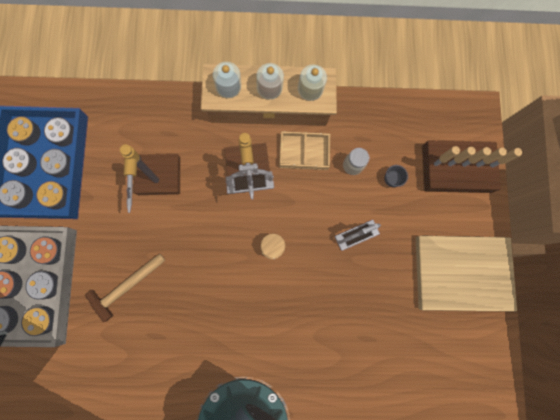

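```bash
cat > h.py <<'E'
import numpy as np, cv2
from plant import sensors, eyes, manip
def load(n):
    c=eyes.read_camera(n); c["R"]=np.array(c["R"]);c["t"]=np.array(c["t"]);return c
def ray(c,u,v):
    K=np.array([[c["fx"],0,c["cx"]],[0,c["fy"],c["cy"]],[0,0,1.]])
    p=cv2.undistortPoints(np.array([[[u,v]]],float),K,np.array([c["k1"],0,0,0]))[0,0]
    d=c["R"].T@np.array([p[0],p[1],1]); return -c["R"].T@c["t"], d/np.linalg.norm(d)
def onz(c,u,v,z):
    o,d=ray(c,u,v); return o+d*(z-o[2])/d[2]
def tri(c1,p1,c2,p2):
    o1,d1=ray(c1,*p1);o2,d2=ray(c2,*p2)
    A=np.stack([d1,-d2],1); s=np.linalg.lstsq(A,o2-o1,rcond=None)[0]
    a=o1+d1*s[0];b=o2+d2*s[1]; return (a+b)/2,np.linalg.norm(a-b)
def proj(c,X):
    K=np.array([[c["fx"],0,c["cx"]],[0,c["fy"],c["cy"]],[0,0,1.]])
    return cv2.projectPoints(np.array(X,float).reshape(-1,1,3),cv2.Rodrigues(c["R"])[0],c["t"],K,np.array([c["k1"],0,0,0]))[0][:,0]
def crop(c,u0,v0,u1,v1,k,name):
    f=c["frame"][v0:v1,u0:u1,::-1]
    f=cv2.resize(f,None,fx=k,fy=k,interpolation=cv2.INTER_CUBIC)
    for i in range(u0,u1):
        if i%10==0: cv2.putText(f,str(i),((i-u0)*k,8),0,0.3,(0,255,255),1); cv2.line(f,((i-u0)*k,10),((i-u0)*k,16),(0,255,255),1)
    for i in range(v0,v1):
        if i%10==0: cv2.putText(f,str(i),(0,(i-v0)*k+4),0,0.3,(0,255,255),1); cv2.line(f,(20,(i-v0)*k),(26,(i-v0)*k),(0,255,255),1)
    cv2.imwrite(name,f)
E
python3 - <<'E'
from h import *
c=load("side");t=load("top")
crop(c,250,90,370,240,4,"pics/s_hook.png")
crop(c,255,250,335,330,7,"pics/s_st.png")
crop(t,90,130,190,230,6,"pics/t_hook.png")
crop(t,320,200,400,260,8,"pics/t_st.png")
E
```

```text
(no output)
```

View pics/s_hook.png

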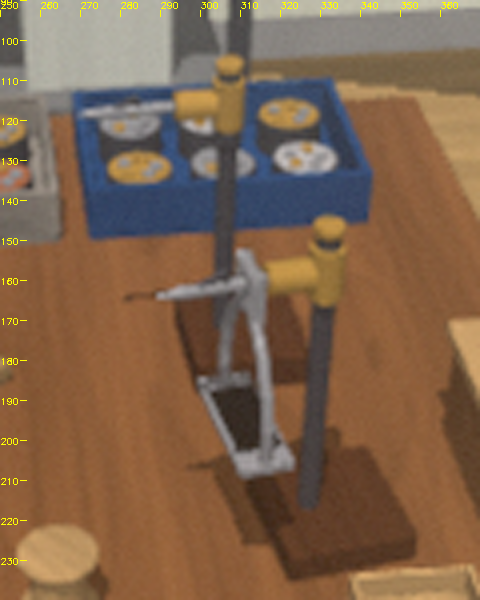

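View pics/s_st.png

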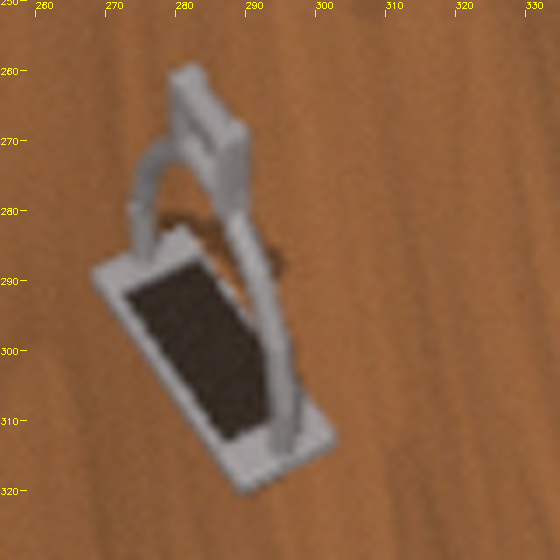

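View pics/t_hook.png

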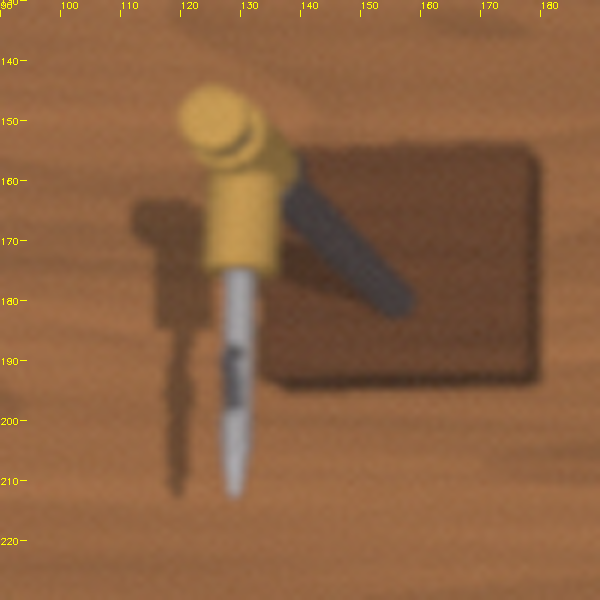

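View pics/t_st.png

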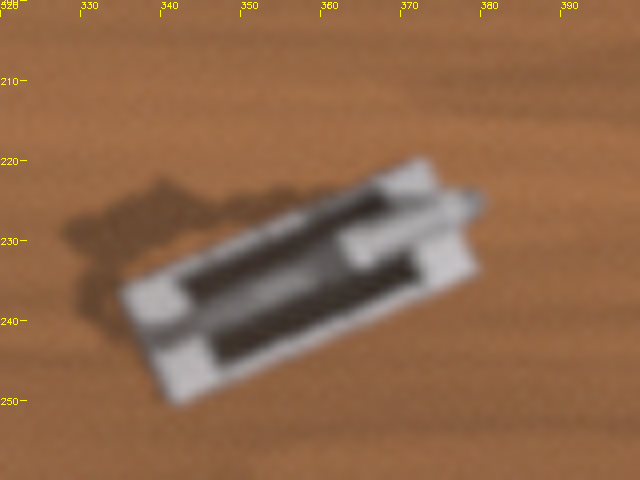

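```bash
python3 - <<'E'
from h import *
c=load("side");t=load("top")
print("tread top cam"); 
P=[onz(t,u,v,.010) for u,v in[(335,236.5),(372.5,219.7),(380,233.2),(342,250.5)]]
print(np.round(P,4), np.mean(P,0).round(4))
e=P[1]-P[0];f=P[2]-P[3];print(np.linalg.norm(e),np.linalg.norm(f),np.linalg.norm(P[0]-P[3]),np.linalg.norm(P[1]-P[2]),np.degrees(np.arctan2(e[1],e[0])),np.degrees(np.arctan2(f[1],f[0])))
print("tread side cam")
Q=[onz(c,u,v,.010) for u,v in[(268,288.5),(280.5,282),(303,312.3),(289.5,319.8)]]
print(np.round(Q,4),np.mean(Q,0).round(4))
for a,b in((0,1),(1,2),(2,3),(3,0)): e=Q[b]-Q[a];print(np.linalg.norm(e),np.degrees(np.arctan2(e[1],e[0])))
print("head top"); 
H=[onz(t,u,v,.154) for u,v in[(361.5,229),(377,223.5),(379.5,226.5),(365,233.5)]]
print(np.round(H,4),np.mean(H,0).round(4))
print("hook tip",tri(t,(128.5,212.5),c,(270.5,118.3)))
print("collar face centre",tri(t,(130,174.8),c,(292,106)))
print("post top",tri(t,(125,149.5),c,(307.5,58+0)))
for z in (.242,.265,.288):
  a=onz(t,128.5,212.5,z);b=onz(t,129.8,174.8,z);print(z,a.round(4),b.round(4),np.linalg.norm(a-b),np.degrees(np.arctan2((b-a)[1],(b-a)[0])))
crop(c,255,90,325,150,10,"pics/s_hook2.png")
E
```

```text
tread top cam
[[ 0.4952 -0.2427  0.01  ]
 [ 0.5445 -0.3489  0.01  ]
 [ 0.5068 -0.369   0.01  ]
 [ 0.4568 -0.2617  0.01  ]] [ 0.5008 -0.3056  0.01  ]
0.1170813939989853 0.11839518912236564 0.04287570827206341 0.042703060681744585 -65.10956142186632 -64.99931929929255
tread side cam
[[ 0.4586 -0.2637  0.01  ]
 [ 0.4957 -0.2447  0.01  ]
 [ 0.5449 -0.3523  0.01  ]
 [ 0.5066 -0.3712  0.01  ]] [ 0.5015 -0.308   0.01  ]
0.041697593196786495 27.06331828039377
0.11829566432392366 -65.4352971107005
0.04270984417077275 -153.7052640275358
0.11777179105048403 114.06242313741406
head top
[[ 0.4987 -0.2831  0.154 ]
 [ 0.5131 -0.3219  0.154 ]
 [ 0.5058 -0.3279  0.154 ]
 [ 0.4878 -0.2916  0.154 ]] [ 0.5013 -0.3061  0.154 ]
hook tip (array([0.51232565, 0.2492933 , 0.26374553]), np.float64(0.004425787334590395))
collar face centre (array([0.58424194, 0.23771418, 0.31054934]), np.float64(0.004039314449538984))
post top (array([0.60619728, 0.19719983, 0.47898976]), np.float64(0.042273717690953554))
0.242 [0.5136 0.2559 0.242 ] [0.5993 0.2596 0.242 ] 0.08581567753308325 2.4549999786688215
0.265 [0.5099 0.2487 0.265 ] [0.5935 0.2523 0.265 ] 0.08372863129403485 2.4549999786688304
0.288 [0.5062 0.2416 0.288 ] [0.5878 0.2451 0.288 ] 0.08164158505498634 2.4549999786688432
```

View pics/s_hook2.png

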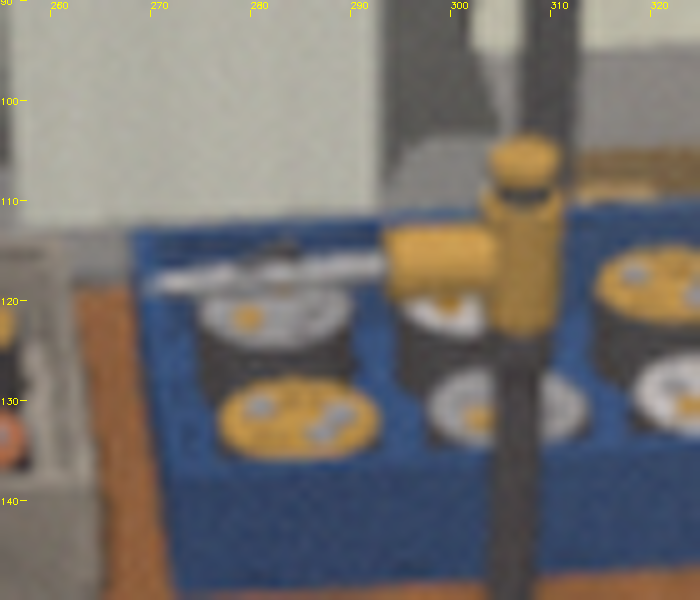

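```bash
python3 - <<'E'
from h import *
c=load("side");t=load("top")
for tp in((128.7,212.7),):
  for sp in((269.3,118.5),(268.5,118.6),(270,118.4)): print("hook tip",tri(t,tp,c,sp))
print("collar face",tri(t,(129.8,175),c,(293,116.3)))
print("post top",tri(t,(124.5,148.7),c,(307.3,104.5)))
T,_=tri(t,(128.7,212.7),c,(269.3,118.5))
# post base
for z in (0,.02,.03):print("post base",onz(t,156,180.5,z), [onz(t,*p,z).round(3) for p in((178.5,193),(178,155),(134,193))])
# fit: axis through T direction th: project
for z in(.262,.267,.272):
  Tz=onz(t,128.7,212.7,z)
  for th in (0,2.5,5):
    d=np.array([np.cos(np.radians(th)),np.sin(np.radians(th)),0])
    print(z,th,"collar",proj(t,Tz+.083*d).round(1),proj(c,Tz+.083*d).round(1),"tip",proj(c,Tz).round(1),"post",proj(t,Tz+.13*d+[0,0,.041]).round(1),proj(c,Tz+.13*d+[0,0,.041]).round(1))
# same for side height
E
```

```text
hook tip (array([0.51000455, 0.24864083, 0.26393016]), np.float64(0.0007434598271351522))
hook tip (array([0.50860946, 0.24849354, 0.26405438]), np.float64(0.001974390796666682))
hook tip (array([0.51122006, 0.24874325, 0.26388701]), np.float64(0.0031315515128671305))
collar face (array([0.59230074, 0.25210548, 0.26541651]), np.float64(0.0013237145193419942))
post top (array([0.64023103, 0.25529356, 0.30459292]), np.float64(5.7977025627147205e-05))
post base [0.64505386 0.26157598 0.        ] [array([0.611, 0.197, 0.   ]), array([0.721, 0.204, 0.   ]), array([0.608, 0.32 , 0.   ])]
post base [0.64030195 0.25652383 0.02      ] [array([0.606, 0.193, 0.02 ]), array([0.715, 0.2  , 0.02 ]), array([0.604, 0.314, 0.02 ])]
post base [0.637926   0.25399776 0.03      ] [array([0.604, 0.191, 0.03 ]), array([0.712, 0.198, 0.03 ]), array([0.601, 0.311, 0.03 ])]
0.262 0 collar [[131.6 175.4]] [[293.5 117.5]] tip [[269.2 119. ]] post [[127.6 149.2]] [[307.5 105.8]]
0.262 2.5 collar [[130.  175.4]] [[293.3 117. ]] tip [[269.2 119. ]] post [[124.9 149.1]] [[307.2 105. ]]
0.262 5 collar [[128.3 175.5]] [[293.1 116.5]] tip [[269.2 119. ]] post [[122.2 149.2]] [[306.8 104.2]]
0.267 0 collar [[131.6 175.2]] [[293.3 116.4]] tip [[268.9 117.9]] post [[127.6 148.8]] [[307.4 104.6]]
0.267 2.5 collar [[130.  175.2]] [[293.2 115.9]] tip [[268.9 117.9]] post [[124.9 148.8]] [[307.1 103.8]]
0.267 5 collar [[128.3 175.3]] [[293.  115.4]] tip [[268.9 117.9]] post [[122.2 148.9]] [[306.7 103.1]]
0.272 0 collar [[131.6 175. ]] [[293.1 115.4]] tip [[268.7 116.8]] post [[127.6 148.4]] [[307.2 103.5]]
0.272 2.5 collar [[130. 175.]] [[293.  114.8]] tip [[268.7 116.8]] post [[124.9 148.4]] [[306.9 102.7]]
0.272 5 collar [[128.3 175.1]] [[292.8 114.4]] tip [[268.7 116.8]] post [[122.1 148.5]] [[306.6 101.9]]
```

```bash
cat >> h.py <<'E'
from scipy.spatial.transform import Rotation as Ro
def Rdown(a):
    a=np.radians(a); x=np.array([np.cos(a),np.sin(a),0]); z=np.array([0,0,-1.]); return np.stack([x,np.cross(z,x),z],1)
def delta(pos,ang,s=None):
    s=s or sensors.observe(); R=np.array(s["tool_rot"]); p=np.array(s["eef_pos"])
    print("shift mm",(R.T@(np.array(pos)-p)*1e3).round(1),"rot deg",np.degrees(Ro.from_matrix(R.T@Rdown(ang)).as_rotvec()).round(2))
def st():
    s=sensors.observe(); R=np.array(s["tool_rot"])
    print("t",round(s["time_s"],2),"p",np.round(s["eef_pos"],4),"ang",np.degrees(np.arctan2(R[1,0],R[0,0])).round(2),"tilt",np.degrees(R[:2,2]).round(2),"F",np.round(s["wrist_force"],2),"M",np.round(s["moment"],2),"w",round(s["grip_width"],4),"q",np.round(s["joint_positions"],2))
E
python3 - <<'E'
from h import *
t=load("top")
print("other hook tip",onz(t,251,196,.26),"spool",onz(t,272.5,246,.062))
delta([.40,.25,.46],14)
delta([.45,0,.46],-25)
delta([.501,-.3065,.40],-65)
E
```

```text
other hook tip [ 0.55321152 -0.01382723  0.26      ] spool [ 0.46118287 -0.06836838  0.062     ]
shift mm [-197.4  245.9  -55.4] rot deg [0.000e+00 1.000e-02 4.943e+01]
shift mm [-398.7  402.5  -55.3] rot deg [1.000e-02 1.000e-02 8.843e+01]
shift mm [-649.9  585.2    4.7] rot deg [1.0000e-02 1.0000e-02 1.2843e+02]
```

{"name": "apply_moves", "arguments": {"moves": [-20,25,-55,0,0,5,1,-50,65,-55,0,0,12,1,-80,105,-55,0,0,19.5,1,-110,140,-55,0,0,27,1,-140,175,-55,0,0,34,1,-170,210,-55,0,0,42,1,-197,246,-55,0,0,49,1,-230,272,-55,0,0,55.5,1,-264,298,-55,0,0,62,1,-298,324,-55,0,0,68.5,1,-331,350,-55,0,0,75,1,-365,376,-55,0,0,82,1,-399,402,-55,0,0,88.4,1,-435,428,-50,0,0,94,1,-471,454,-42,0,0,100,1,-507,480,-33,0,0,106,1,-543,507,-24,0,0,112,1,-579,533,-14,0,0,118,1,-620,563,-4,0,0,123.5,1,-650,585,5,0,0,128.4,1]}}

```text
time_s: 2.45
eef_pos: [0.5009, -0.3092, 0.3994]
tool_rot: [[0.419, -0.908, 0.001], [-0.908, -0.419, -0.001], [0.001, -0.0, -1.0]]
wrist_force: [-0.1, 0.3, 0.5]
grip_width: 0.0854
```

{"name": "apply_moves", "arguments": {"moves": [0,0,0,0,0,0,1,0,0,0,0,0,0,1]}}

```text
time_s: 2.65
eef_pos: [0.5006, -0.3071, 0.3991]
tool_rot: [[0.422, -0.907, -0.001], [-0.907, -0.422, 0.001], [-0.001, 0.0, -1.0]]
wrist_force: [-0.7, -0.3, -0.4]
grip_width: 0.0853
```

```bash
python3 - <<'E'
from h import *
st(); c=load("side"); t=load("top"); delta([.5012,-.3065,.288],-65)
cv2.imwrite("pics/s1.png",c["frame"][:,:,::-1]); crop(t,300,180,440,285,5,"pics/t1.png")
crop(c,230,170,350,330,4,"pics/s1c.png")
E
```

```text
t 2.65 p [ 0.5006 -0.3071  0.3991] ang -65.03 tilt [-0.06  0.06] F [-0.66 -0.31 -0.38] M [0.01 0.06 0.  ] w 0.0853 q [-0.67  0.35  1.54  0.    1.25  0.47]
shift mm [ 1.200e+00 -1.000e-01  1.118e+02] rot deg [0.01 0.05 0.08]
```

View pics/t1.png

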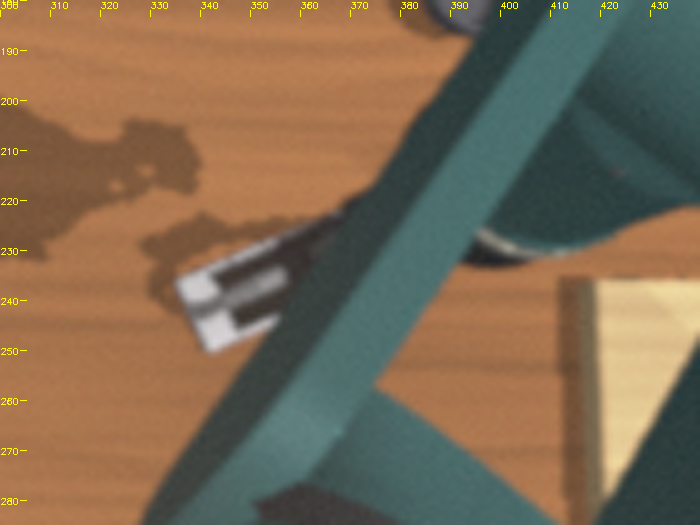

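View pics/s1c.png

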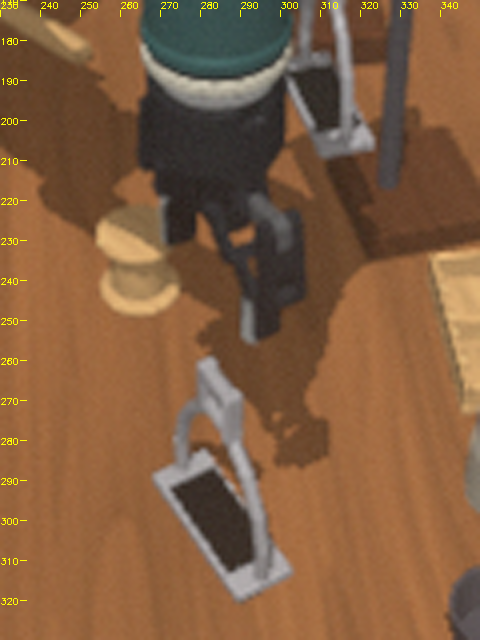

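{"name": "apply_moves", "arguments": {"moves": [1,0,20,0,0,0,1,1,0,50,0,0,0,1,1,0,80,0,0,0,1,1,0,100,0,0,0,1,1,0,108,0,0,0,1,1,0,112,0,0,0,1,1,0,112,0,0,0,1,1,0,112,0,0,0,1]}}

```text
time_s: 3.55
eef_pos: [0.5018, -0.3074, 0.289]
tool_rot: [[0.423, -0.906, 0.002], [-0.906, -0.423, -0.001], [0.002, -0.001, -1.0]]
wrist_force: [-0.2, 0.0, 0.6]
grip_width: 0.0856
```

```bash
python3 - <<'E'
from h import *
st(); c=load("side")
crop(c,230,200,350,330,5,"pics/s2c.png")
E
```

```text
t 3.55 p [ 0.5018 -0.3074  0.289 ] ang -64.95 tilt [ 0.1  -0.08] F [-0.15  0.01  0.65] M [ 0.02 -0.02  0.01] w 0.0856 q [-0.67  0.47  1.66 -0.    1.01  0.47]
```

View pics/s2c.png

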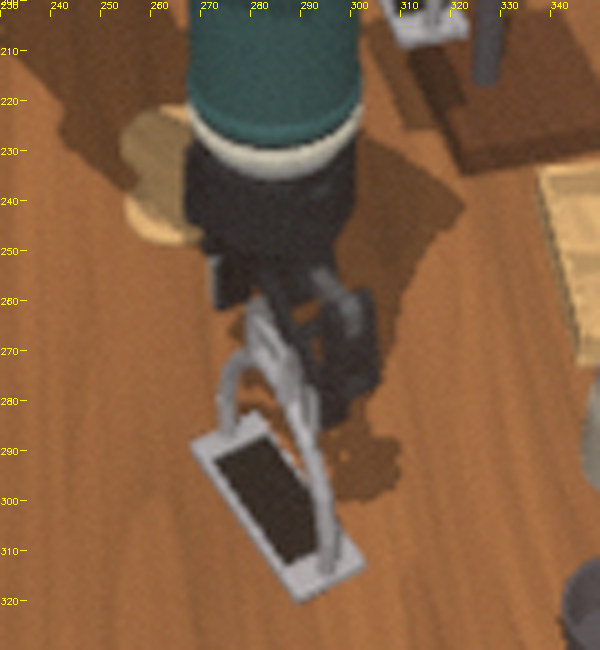

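```bash
python3 - <<'E'
from h import *
c=load("side");s=sensors.observe();p=np.array(s["eef_pos"]);R=np.array(s["tool_rot"])
for dx in(-.0425,.0425):
  for dz in(.142,.160): print(dx,dz,proj(c,p+R@[dx,0,dz]).round(1), proj(c,p+R@[dx*57/42.5,0,dz]).round(1))
e=np.array([.5012,-.3065,.133])
for dy in(-.02,.02):
  for dz in(-.021,.021): print(dy,dz,proj(c,e+[dy*np.cos(np.radians(-65)),dy*np.sin(np.radians(-65)),dz]).round(1))
E
```

```text
-0.0425 0.142 [[276.2 256. ]] [[273.4 252.5]]
-0.0425 0.16 [[276.4 260.7]] [[273.6 257.2]]
0.0425 0.142 [[293.8 278. ]] [[297. 282.]]
0.0425 0.16 [[293.7 282.7]] [[296.9 286.7]]
-0.02 -0.021 [[280.5 270.3]]
-0.02 0.021 [[280.3 259.3]]
0.02 -0.021 [[288.6 280.6]]
0.02 0.021 [[288.6 269.7]]
```

{"name": "apply_moves", "arguments": {"moves": [0,0,0,0,0,0,0.5,0,0,0,0,0,0,0.3,0,0,0,0,0,0,0,0,0,0,0,0,0,0,0,0,0,0,0,0,0,0,0,0,0,0,0,0,0,0,0,0,0,0,0,0,0,0,0,0,0,0]}}

```text
time_s: 4.45
eef_pos: [0.5011, -0.3071, 0.2878]
tool_rot: [[0.423, -0.906, -0.0], [-0.906, -0.423, 0.0], [-0.001, 0.0, -1.0]]
wrist_force: [-2.2, 3.6, 5.1]
grip_width: 0.0395
```

```bash
python3 - <<'E'
from h import *
st(); c=load("side")
crop(c,230,200,350,330,5,"pics/s3c.png")
E
```

```text
t 4.45 p [ 0.5011 -0.3071  0.2878] ang -64.97 tilt [-0.03  0.03] F [-2.23  3.58  5.1 ] M [0.54 0.28 0.03] w 0.0395 q [-0.67  0.47  1.66  0.    1.01  0.47]
```

View pics/s3c.png

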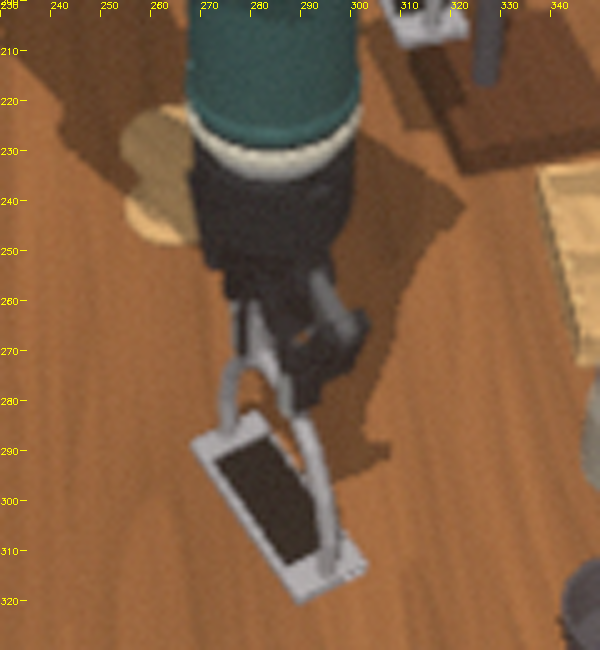

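{"name": "apply_moves", "arguments": {"moves": [0,0,-5,0,0,0,0,0,0,-15,0,0,0,0,0,0,-30,0,0,0,0,0,0,-55,0,0,0,0,0,0,-80,0,0,0,0,0,0,-105,0,0,0,0,0,0,-125,0,0,0,0,0,0,-133,0,0,0,0,0,0,-133,0,0,0,0,0,0,-133,0,0,0,0,0,0,-133,0,0,0,0,0,0,-133,0,0,0,0]}}

```text
time_s: 5.7
eef_pos: [0.501, -0.3071, 0.4194]
tool_rot: [[0.423, -0.906, -0.002], [-0.906, -0.423, 0.001], [-0.002, 0.001, -1.0]]
wrist_force: [0.7, -0.8, -3.9]
grip_width: 0.039
```

```bash
python3 - <<'E'
from h import *
st(); c=load("side")
crop(c,230,150,350,300,4,"pics/s4c.png")
delta([.44,-.15,.419],-80); delta([.43,0,.419],-86);delta([.45,.15,.419],-87.2);delta([.462,.2463,.419],-87.2)
E
```

```text
t 5.7 p [ 0.501  -0.3071  0.4194] ang -64.97 tilt [-0.11  0.07] F [ 0.74 -0.79 -3.94] M [-0.01 -0.01  0.04] w 0.039 q [-0.67  0.33  1.52 -0.    1.3   0.47]
shift mm [-168.3  -11.2    0.9] rot deg [ 0.07  0.08 15.03]
shift mm [-308.4  -65.6    1.1] rot deg [ 0.07  0.08 21.03]
shift mm [-435.9 -147.1    1.2] rot deg [ 0.07  0.08 22.23]
shift mm [-518.1 -198.7    1.3] rot deg [ 0.07  0.08 22.23]
```

View pics/s4c.png

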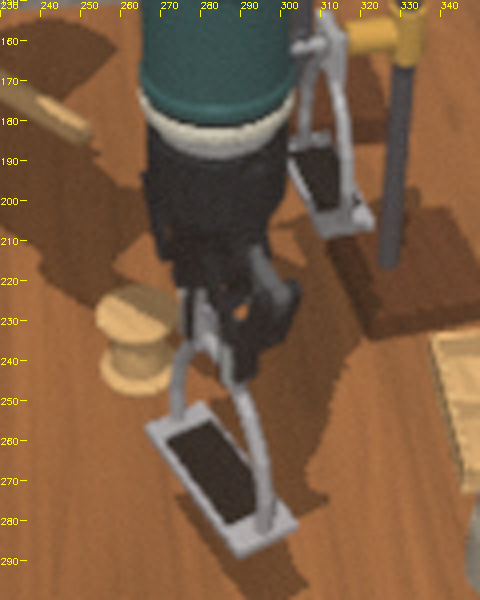

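{"name": "apply_moves", "arguments": {"moves": [-15,-1,0,0,0,2,0,-45,-3,0,0,0,5,0,-80,-6,0,0,0,8,0,-115,-8,0,0,0,11,0,-150,-10,0,0,0,14,0,-185,-18,0,0,0,16,0,-220,-31,0,0,0,18,0,-255,-45,0,0,0,19.5,0,-290,-58,0,0,0,20.5,0,-325,-76,0,0,0,21.5,0,-358,-97,0,0,0,22.2,0,-390,-118,0,0,0,22.2,0,-420,-137,0,0,0,22.2,0,-450,-156,0,0,0,22.2,0,-475,-172,0,0,0,22.2,0,-495,-184,0,0,0,22.2,0,-508,-192,0,0,0,22.2,0,-516,-197,0,0,0,22.2,0,-518,-199,0,0,0,22.2,0,-518,-199,0,0,0,22.2,0]}}

```text
time_s: 7.75
eef_pos: [0.4625, 0.2458, 0.4205]
tool_rot: [[0.049, -0.999, -0.0], [-0.999, -0.049, -0.001], [0.001, 0.0, -1.0]]
wrist_force: [1.1, -0.3, -3.9]
grip_width: 0.0394
```

{"name": "apply_moves", "arguments": {"moves": [0,0,0,0,0,0,0,0,0,0,0,0,0,0,0,0,0,0,0,0,0]}}

```text
time_s: 8.05
eef_pos: [0.4624, 0.2456, 0.4207]
tool_rot: [[0.048, -0.999, -0.0], [-0.999, -0.048, -0.0], [0.0, 0.0, -1.0]]
wrist_force: [-0.0, -1.0, -3.5]
grip_width: 0.0396
```

```bash
python3 - <<'E'
from h import *
st(); c=load("side");t=load("top")
crop(c,220,60,340,210,4,"pics/s5c.png");crop(t,80,130,180,250,5,"pics/t5.png")
delta([.462,.2463,.419],-87.2)
E
```

```text
t 8.05 p [0.4624 0.2456 0.4207] ang -87.22 tilt [-0.   -0.02] F [-0.03 -1.04 -3.53] M [-0.03 -0.   -0.07] w 0.0396 q [ 0.36  0.23  1.65 -0.    1.26  1.88]
shift mm [-0.5  0.4  1.7] rot deg [ 0.   -0.01 -0.01]
```

View pics/s5c.png

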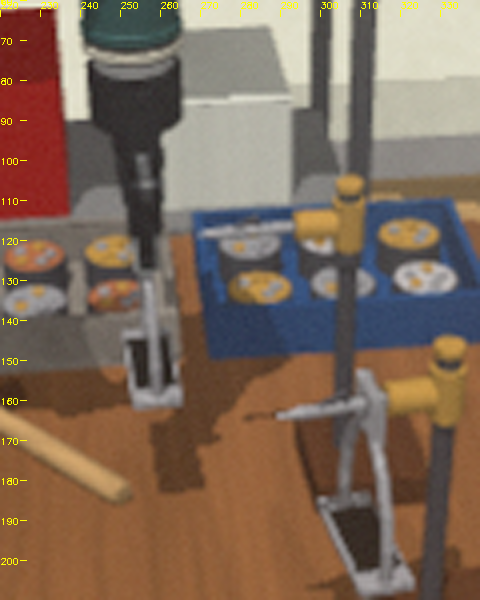

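View pics/t5.png

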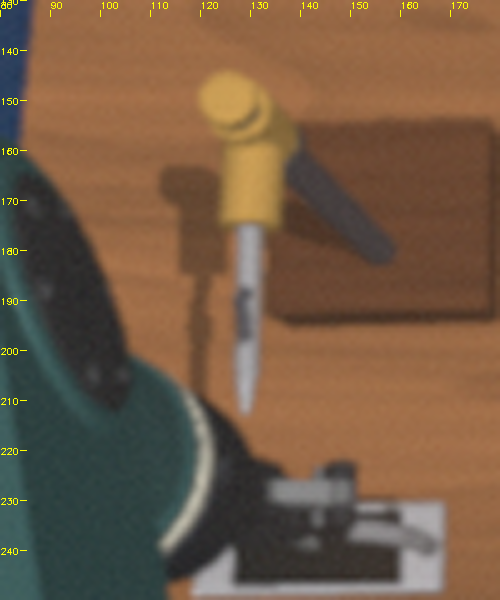

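```bash
python3 - <<'E'
from h import *
c=load("side");t=load("top");s=sensors.observe();p=np.array(s["eef_pos"]);R=np.array(s["tool_rot"])
e=p+R@[0,0,.1548]; print(e,proj(t,e),proj(c,e))
zt=e[2]-.123
for uv in((168.3,230),(168.3,247.3),(118,249.5)):
  print(onz(t,*uv,zt).round(4), (R.T@(onz(t,*uv,zt)-e)).round(4))
for uv in ((251,143.5),(264.3,161),(253.5,162.3),):  # side tread corners approx
  print(onz(c,*uv,zt).round(4),(R.T@(onz(c,*uv,zt)-e)).round(4))
for d in ((.02,0,-.021),(-.02,0,-.021)): print(proj(t,e+R@d),proj(c,e+R@d))
E
```

```text
[0.46247902 0.24598493 0.26595777] [[127.95574994 234.36650782]] [[255.17657198 119.18594495]]
[0.4883 0.1878 0.143 ] [ 0.0594 -0.0229  0.123 ]
[0.4463 0.1853 0.143 ] [0.0598 0.0191 0.123 ]
[0.4389 0.3048 0.143 ] [-0.0599  0.0207  0.123 ]
[0.4433 0.2931 0.143 ] [-0.048   0.0168  0.123 ]
[0.4837 0.1742 0.143 ] [ 0.0727 -0.0177  0.123 ]
[0.4465 0.1707 0.143 ] [0.0744 0.0197 0.123 ]
[[134.60345864 232.94343179]] [[255.45694384 116.37006331]]
[[115.18307594 233.50315163]] [[254.26103544 110.79811956]]
```

```bash
python3 - <<'E'
from h import *
c=load("side");t=load("top");s=sensors.observe();p=np.array(s["eef_pos"]);R=np.array(s["tool_rot"])
e=p+R@[0,0,.1548]
for zt in(e[2]-.123,e[2]-.133):
  for d in((-.059,-.022),(-.059,.022),(.059,.022),(.059,-.022)):
    X=e+R@[d[0],d[1],0];X[2]=zt; print(round(zt,3),d,proj(t,X).round(1),proj(c,X).round(1))
crop(c,240,60,285,170,7,"pics/s5d.png")
print(tri(t,(168.3,230),c,(265.5,160)),tri(t,(168.3,247.3),c,(253.5,162)))
E
```

```text
0.143 (-0.059, -0.022) [[118.9 231.8]] [[261.2 141. ]]
0.143 (-0.059, 0.022) [[118.3 250. ]] [[249.3 142. ]]
0.143 (0.059, 0.022) [[167.9 248.5]] [[252.4 159.8]]
0.143 (0.059, -0.022) [[168.1 230.4]] [[265.1 158.7]]
0.133 (-0.059, -0.022) [[120.2 232.3]] [[261.3 143.3]]
0.133 (-0.059, 0.022) [[119.6 250.4]] [[249.5 144.4]]
0.133 (0.059, 0.022) [[168.7 248.9]] [[252.5 162.3]]
0.133 (0.059, -0.022) [[168.9 230.9]] [[265.2 161.1]]
(array([0.48886514, 0.189137  , 0.13672675]), np.float64(0.0003940078752156746)) (array([0.44695404, 0.18743415, 0.13286897]), np.float64(0.00038991749371134496))
```

View pics/s5d.png

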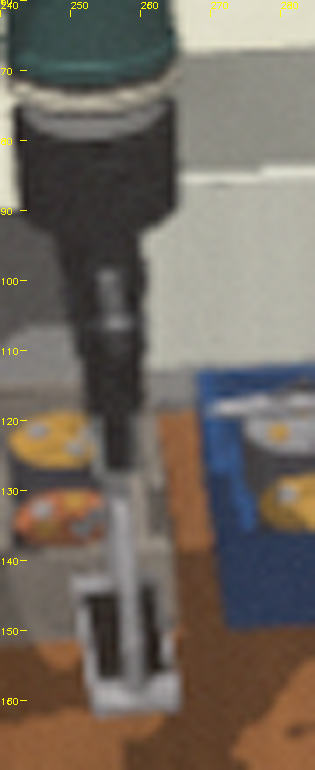

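{"name": "apply_moves", "arguments": {"moves": [0,-5,1,0,0,0,0,-0.5,-15,1,0,0,0,0,-0.5,-25,1,0,0,0,0,-0.5,-32,1,0,0,0,0,-0.5,-37,1,0,0,0,0,-0.5,-40,1,0,0,0,0,-0.5,-42,1,0,0,0,0,-0.5,-44,1,0,0,0,0,-0.5,-46,1,0,0,0,0,-0.5,-48,1,0,0,0,0,-0.5,-50,1,0,0,0,0,-0.5,-50,1,0,0,0,0,-0.5,-50,1,0,0,0,0]}}

```text
time_s: 9.65
eef_pos: [0.5123, 0.2492, 0.4197]
tool_rot: [[0.049, -0.999, -0.0], [-0.999, -0.049, -0.0], [0.0, 0.0, -1.0]]
wrist_force: [-0.2, 0.1, -3.4]
grip_width: 0.0394
```

```bash
python3 - <<'E'
from h import *
st(); c=load("side");t=load("top")
crop(c,220,60,340,210,4,"pics/s6c.png");crop(t,80,130,180,250,5,"pics/t6.png")
E
```

```text
t 9.65 p [0.5123 0.2492 0.4197] ang -87.18 tilt [-0.01 -0.01] F [-0.17  0.09 -3.41] M [-0.04 -0.    0.01] w 0.0394 q [ 0.33  0.3   1.56 -0.    1.28  1.85]
```

View pics/s6c.png

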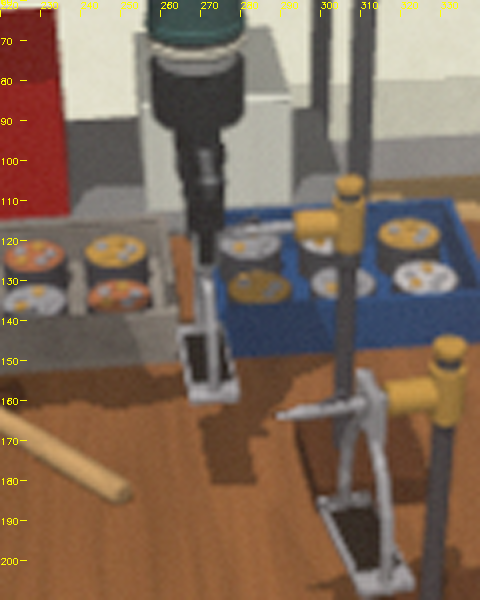

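View pics/t6.png

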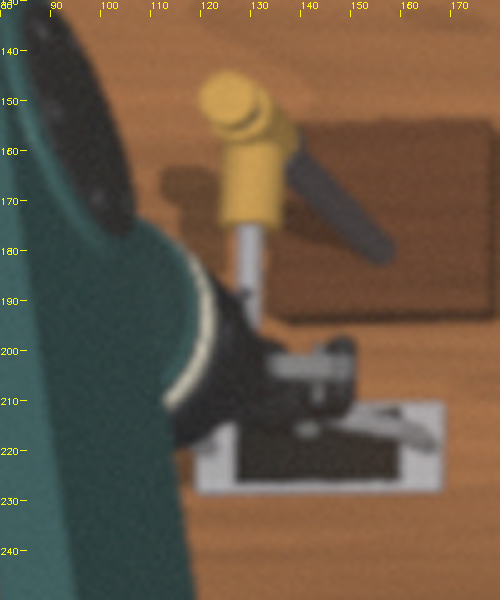

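{"name": "apply_moves", "arguments": {"moves": [0,-2,0,0,0,0,0,0,-4,0,0,0,0,0,0,-6.5,0,0,0,0,0,0,-9,0,0,0,0,0,0,-11.5,0,0,0,0,0,0,-14,0,0,0,0,0,0,-16,0,0,0,0,0,0,-18,0,0,0,0,0,0,-18,0,0,0,0,0,0,-18,0,0,0,0,0,0,-18,0,0,0,0,0]}}

```text
time_s: 10.85
eef_pos: [0.5302, 0.2501, 0.4196]
tool_rot: [[0.049, -0.999, -0.0], [-0.999, -0.049, -0.0], [0.0, 0.0, -1.0]]
wrist_force: [-0.7, -0.0, -4.2]
grip_width: 0.0394
```

```bash
python3 - <<'E'
from h import *
st()
E
```

```text
t 10.85 p [0.5302 0.2501 0.4196] ang -87.17 tilt [-0.01 -0.01] F [-0.74 -0.03 -4.22] M [ 0.02  0.04 -0.05] w 0.0394 q [ 0.32  0.33  1.52 -0.    1.29  1.84]
```

{"name": "apply_moves", "arguments": {"moves": [0,0,1,0,0,0,0,0,0,2,0,0,0,0,0,0,2.5,0,0,0,0,0,0,2.5,0,0,0,0,0,0,2.5,0,0,0,0]}}

```text
time_s: 11.35
eef_pos: [0.5303, 0.2501, 0.4171]
tool_rot: [[0.049, -0.999, -0.0], [-0.999, -0.049, -0.0], [0.0, 0.0, -1.0]]
wrist_force: [0.6, -0.8, -2.8]
grip_width: 0.0393
```

{"name": "apply_moves", "arguments": {"moves": [0,0,0.5,0,0,0,0,0,0,0.7,0,0,0,0,0,0,0.7,0,0,0,0]}}

```text
time_s: 11.65
eef_pos: [0.5303, 0.2501, 0.4164]
tool_rot: [[0.049, -0.999, -0.0], [-0.999, -0.049, -0.0], [0.0, 0.0, -1.0]]
wrist_force: [0.5, 0.6, -3.7]
grip_width: 0.0395
```

{"name": "apply_moves", "arguments": {"moves": [0,0,0.5,0,0,0,0,0,0,0.7,0,0,0,0,0,0,0.7,0,0,0,0]}}

```text
time_s: 11.95
eef_pos: [0.5304, 0.2501, 0.4158]
tool_rot: [[0.049, -0.999, 0.0], [-0.999, -0.049, -0.0], [0.0, -0.0, -1.0]]
wrist_force: [-0.2, -0.2, -3.1]
grip_width: 0.0391
```

{"name": "apply_moves", "arguments": {"moves": [0,0,0.5,0,0,0,0,0,0,0.7,0,0,0,0,0,0,0.7,0,0,0,0]}}

```text
time_s: 12.25
eef_pos: [0.5304, 0.2501, 0.4152]
tool_rot: [[0.049, -0.999, 0.0], [-0.999, -0.049, -0.0], [0.0, -0.0, -1.0]]
wrist_force: [0.3, -0.7, -2.2]
grip_width: 0.0391
```

{"name": "apply_moves", "arguments": {"moves": [0,0,0.5,0,0,0,0,0,0,0.7,0,0,0,0,0,0,0.7,0,0,0,0]}}

```text
time_s: 12.55
eef_pos: [0.5304, 0.2501, 0.4146]
tool_rot: [[0.049, -0.999, 0.0], [-0.999, -0.049, 0.0], [-0.0, -0.0, -1.0]]
wrist_force: [-1.2, 0.1, -1.0]
grip_width: 0.0392
```

{"name": "apply_moves", "arguments": {"moves": [0,0,0.5,0,0,0,0,0,0,0.7,0,0,0,0,0,0,0.7,0,0,0,0]}}

```text
time_s: 12.85
eef_pos: [0.5304, 0.2501, 0.4138]
tool_rot: [[0.049, -0.999, 0.0], [-0.999, -0.049, 0.0], [-0.0, -0.0, -1.0]]
wrist_force: [0.0, -0.7, 1.6]
grip_width: 0.0394
```

{"name": "apply_moves", "arguments": {"moves": [0,0,-2,0,0,0,0,0,0,-5,0,0,0,0,0,0,-7,0,0,0,0,0,-1,-7,0,0,0,0,0,-3,-7,0,0,0,0,0,-5,-7,0,0,0,0,0,-7,-7,0,0,0,0,0,-9,-7,0,0,0,0,0,-11,-7,0,0,0,0,0,-12.5,-7,0,0,0,0,0,-14,-7,0,0,0,0,0,-15.5,-7,0,0,0,0,0,-17,-7,0,0,0,0,0,-18,-7,0,0,0,0,0,-18,-7,0,0,0,0]}}

```text
time_s: 14.35
eef_pos: [0.5482, 0.251, 0.4207]
tool_rot: [[0.049, -0.999, -0.001], [-0.999, -0.049, -0.0], [0.0, 0.001, -1.0]]
wrist_force: [-3.2, -0.3, -0.4]
grip_width: 0.0395
```

```bash
python3 - <<'E'
from h import *
st(); delta([.579,.2521,.421],-87.2)
E
```

```text
t 14.35 p [0.5482 0.251  0.4207] ang -87.17 tilt [-0.03 -0.01] F [-3.19 -0.28 -0.37] M [-0.04  0.42 -0.02] w 0.0395 q [0.31 0.35 1.48 0.   1.31 1.84]
shift mm [  0.4 -30.9  -0.3] rot deg [ 0.03 -0.01  0.03]
```

{"name": "apply_moves", "arguments": {"moves": [0,-1.5,0,0,0,0,0,0,-3,0,0,0,0,0,0,-4.5,0,0,0,0,0,0,-6,0,0,0,0,0,0,-7.5,0,0,0,0,0,0,-9,0,0,0,0,0,0,-9,0,0,0,0,0]}}

```text
time_s: 15.05
eef_pos: [0.5589, 0.2515, 0.4215]
tool_rot: [[0.049, -0.999, 0.005], [-0.999, -0.049, 0.001], [-0.0, -0.005, -1.0]]
wrist_force: [2.0, 0.2, -1.0]
grip_width: 0.0394
```

{"name": "apply_moves", "arguments": {"moves": [0,-1.5,0,0,0,0,0,0,-3,0,0,0,0,0,0,-4.5,0,0,0,0,0,0,-6,0,0,0,0,0,0,-7.5,0,0,0,0,0,0,-9,0,0,0,0,0,0,-9,0,0,0,0,0]}}

```text
time_s: 15.75
eef_pos: [0.5662, 0.2518, 0.4201]
tool_rot: [[0.049, -0.999, -0.001], [-0.999, -0.049, -0.0], [0.0, 0.001, -1.0]]
wrist_force: [0.7, 0.2, -4.3]
grip_width: 0.0389
```

{"name": "apply_moves", "arguments": {"moves": [0,-2,0,0,0,0,0,0,-4,0,0,0,0,0,0,-6,0,0,0,0,0,0,-8,0,0,0,0,0,0,-10,0,0,0,0,0,0,-12,0,0,0,0,0,0,-13,0,0,0,0,0,0,-13,0,0,0,0,0,0,-13,0,0,0,0,0]}}

```text
time_s: 16.65
eef_pos: [0.5792, 0.2525, 0.4207]
tool_rot: [[0.049, -0.999, -0.0], [-0.999, -0.049, -0.0], [0.0, 0.0, -1.0]]
wrist_force: [-0.3, 0.0, -3.5]
grip_width: 0.0394
```

```bash
python3 - <<'E'
from h import *
st(); delta([.579,.2521,.415],-87.2)
c=load("side");t=load("top")
crop(c,220,60,340,210,4,"pics/s7c.png");crop(t,80,130,180,250,5,"pics/t7.png")
E
```

```text
t 16.65 p [0.5792 0.2525 0.4207] ang -87.17 tilt [-0.01 -0.01] F [-0.34  0.02 -3.49] M [-0.01 -0.07 -0.02] w 0.0394 q [ 0.3   0.39  1.42 -0.    1.33  1.82]
shift mm [0.4 0.2 5.7] rot deg [ 0.01 -0.01  0.03]
```

View pics/s7c.png

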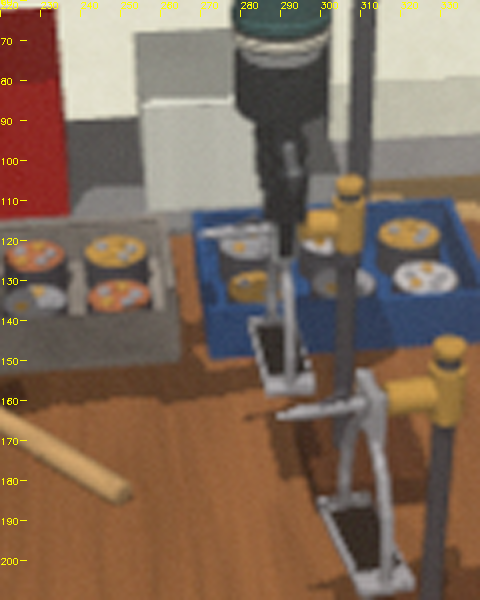

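View pics/t7.png

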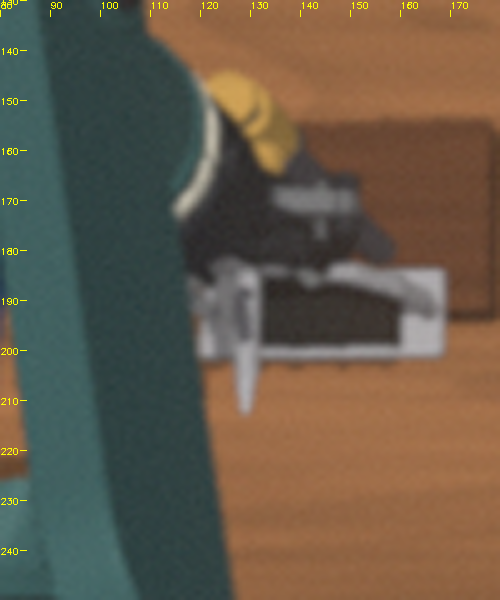

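{"name": "apply_moves", "arguments": {"moves": [0,0,1.5,0,0,0,0,0,0,3,0,0,0,0,0,0,4.5,0,0,0,0,0,0,5.5,0,0,0,0,0,0,6,0,0,0,0,0,0,6.5,0,0,0,0,0,0,7,0,0,0,0,0,0,7,0,0,0,0,0,0,7,0,0,0,0]}}

```text
time_s: 17.65
eef_pos: [0.5792, 0.2525, 0.4142]
tool_rot: [[0.049, -0.999, 0.0], [-0.999, -0.049, 0.0], [-0.0, -0.0, -1.0]]
wrist_force: [-2.6, -1.0, 3.6]
grip_width: 0.0392
```

```bash
python3 - <<'E'
from h import *
st()
E
```

```text
t 17.65 p [0.5792 0.2525 0.4142] ang -87.17 tilt [0.02 0.01] F [-2.61 -1.03  3.55] M [-0.06  0.38 -0.01] w 0.0392 q [0.3  0.4  1.43 0.   1.32 1.82]
```

{"name": "apply_moves", "arguments": {"moves": [0,0.2,0.3,0,0,0,0,0,0.4,0.6,0,0,0,0,0,0.4,0.9,0,0,0,0,0,0.4,0.9,0,0,0,0]}}

```text
time_s: 18.05
eef_pos: [0.5791, 0.2525, 0.4135]
tool_rot: [[0.049, -0.999, 0.001], [-0.999, -0.049, 0.0], [-0.0, -0.001, -1.0]]
wrist_force: [-1.6, -1.0, 6.8]
grip_width: 0.039
```

```bash
python3 - <<'E'
from h import *
st()
E
```

```text
t 18.05 p [0.5791 0.2525 0.4135] ang -87.17 tilt [0.07 0.02] F [-1.59 -1.01  6.76] M [-0.11  0.4   0.03] w 0.039 q [ 0.3   0.4   1.43 -0.    1.32  1.82]
```

{"name": "apply_moves", "arguments": {"moves": [0,0.1,0.5,0,0,0,0,0,0.2,0.9,0,0,0,0,0,0.2,0.9,0,0,0,0,0,0.2,0.9,0,0,0,0,0,0.2,0.9,0,0,0,0]}}

```text
time_s: 18.55
eef_pos: [0.579, 0.2525, 0.413]
tool_rot: [[0.049, -0.999, 0.002], [-0.999, -0.049, 0.0], [-0.0, -0.002, -1.0]]
wrist_force: [-3.4, -1.3, 9.2]
grip_width: 0.0393
```

{"name": "apply_moves", "arguments": {"moves": [0,0,0,0,0,0,0,0,0,0,0,0,0,0,0,0,0,0,0,0,0,0,0,0,0,0,0,0,0,0,0,0,0,0,0]}}

```text
time_s: 19.05
eef_pos: [0.579, 0.2525, 0.413]
tool_rot: [[0.049, -0.999, 0.002], [-0.999, -0.049, 0.0], [-0.0, -0.002, -1.0]]
wrist_force: [-3.5, -1.6, 8.6]
grip_width: 0.0388
```

{"name": "apply_moves", "arguments": {"moves": [0,0,0.25,0,0,0,0,0,0,0.25,0,0,0,0,0,0,0.25,0,0,0,0,0,0,0.25,0,0,0,0,0,0,0.25,0,0,0,0,0,0,0.25,0,0,0,0,0,0,0.25,0,0,0,0]}}

```text
time_s: 19.75
eef_pos: [0.579, 0.2525, 0.4129]
tool_rot: [[0.049, -0.999, 0.002], [-0.999, -0.049, 0.0], [-0.0, -0.002, -1.0]]
wrist_force: [-3.4, -0.1, 8.2]
grip_width: 0.0395
```

{"name": "apply_moves", "arguments": {"moves": [0,0,0,0,0,0,0,0,0,0,0,0,0,0,0,0,0,0,0,0,0,0,0,0,0,0,0,0,0,0,0,0,0,0,0,0,0,0,0,0,0,0,0,0,0,0,0,0,0]}}

```text
time_s: 20.45
eef_pos: [0.579, 0.2525, 0.4129]
tool_rot: [[0.049, -0.999, 0.002], [-0.999, -0.049, 0.0], [-0.0, -0.002, -1.0]]
wrist_force: [-2.9, -0.9, 8.5]
grip_width: 0.0396
```

```bash
python3 - <<'E'
from h import *
st()
E
```

```text
t 20.45 p [0.579  0.2525 0.4129] ang -87.17 tilt [0.11 0.02] F [-2.89 -0.95  8.54] M [-0.11  0.46 -0.03] w 0.0396 q [ 0.3   0.4   1.43 -0.    1.31  1.82]
```

{"name": "apply_moves", "arguments": {"moves": [0,0,0.4,0,0,0,0,0,0,0.4,0,0,0,0,0,0,0.4,0,0,0,0]}}

```text
time_s: 20.75
eef_pos: [0.579, 0.2525, 0.4127]
tool_rot: [[0.049, -0.999, 0.002], [-0.999, -0.049, 0.0], [-0.0, -0.002, -1.0]]
wrist_force: [-2.9, -1.1, 10.0]
grip_width: 0.0391
```

{"name": "apply_moves", "arguments": {"moves": [0,0,0,0,0,0,0,0,0,0,0,0,0,0,0,0,0,0,0,0,0,0,0,0,0,0,0,0,0,0,0,0,0,0,0]}}

```text
time_s: 21.25
eef_pos: [0.579, 0.2525, 0.4127]
tool_rot: [[0.049, -0.999, 0.002], [-0.999, -0.049, 0.001], [-0.0, -0.002, -1.0]]
wrist_force: [-3.5, -2.0, 9.7]
grip_width: 0.0394
```

{"name": "apply_moves", "arguments": {"moves": [0,0,0,0,0,0,0,0,0,0,0,0,0,0,0,0,0,0,0,0,0,0,0,0,0,0,0,0,0,0,0,0,0,0,0]}}

```text
time_s: 21.75
eef_pos: [0.579, 0.2525, 0.4127]
tool_rot: [[0.049, -0.999, 0.002], [-0.999, -0.049, 0.0], [-0.0, -0.002, -1.0]]
wrist_force: [-2.6, -0.0, 10.8]
grip_width: 0.0391
```

{"name": "apply_moves", "arguments": {"moves": [0,0,0,0,0,0,0,0,0,0,0,0,0,0,0,0,0,0,0,0,0,0,0,0,0,0,0,0,0,0,0,0,0,0,0]}}

```text
time_s: 22.25
eef_pos: [0.579, 0.2525, 0.4127]
tool_rot: [[0.049, -0.999, 0.002], [-0.999, -0.049, 0.0], [-0.0, -0.002, -1.0]]
wrist_force: [-3.8, -1.0, 9.7]
grip_width: 0.0395
```

{"name": "apply_moves", "arguments": {"moves": [0,0,-0.7,0,0,0,0,0,0,-1.4,0,0,0,0,0,0,-2,0,0,0,0,0,0,-2.3,0,0,0,0,0,0,-2.3,0,0,0,0]}}

```text
time_s: 22.75
eef_pos: [0.579, 0.2525, 0.4139]
tool_rot: [[0.049, -0.999, 0.001], [-0.999, -0.049, 0.0], [-0.0, -0.001, -1.0]]
wrist_force: [-1.1, -0.9, 5.5]
grip_width: 0.0389
```

```bash
python3 - <<'E'
from h import *
st()
E
```

```text
t 22.75 p [0.579  0.2525 0.4139] ang -87.18 tilt [0.07 0.01] F [-1.14 -0.9   5.48] M [-0.06  0.15 -0.06] w 0.0389 q [ 0.3   0.4   1.43 -0.    1.32  1.82]
```

{"name": "apply_moves", "arguments": {"moves": [0,0,-0.7,0,0,0,0,0,0,-1.4,0,0,0,0,0,0,-1.8,0,0,0,0,0,0,-1.8,0,0,0,0,0,0,-1.8,0,0,0,0]}}

```text
time_s: 23.25
eef_pos: [0.5789, 0.2525, 0.4151]
tool_rot: [[0.049, -0.999, 0.0], [-0.999, -0.049, -0.0], [0.0, -0.0, -1.0]]
wrist_force: [1.7, 0.1, 1.8]
grip_width: 0.0391
```

```bash
python3 - <<'E'
from h import *
st()
E
```

```text
t 23.25 p [0.5789 0.2525 0.4151] ang -87.18 tilt [ 0.02 -0.01] F [1.68 0.13 1.77] M [ 0.03 -0.32 -0.03] w 0.0391 q [ 0.3   0.4   1.43 -0.    1.32  1.82]
```

{"name": "apply_moves", "arguments": {"moves": [0,0,-0.5,0,0,0,0,0,0,-0.5,0,0,0,0,0,0,-0.5,0,0,0,0.55,0,0,-0.5,0,0,0,0.65,0,0,-0.5,0,0,0,0.8,0,0,-0.5,0,0,0,1,0,0,-0.5,0,0,0,1,0,0,-0.5,0,0,0,1,0,0,-0.5,0,0,0,1,0,0,-0.5,0,0,0,1]}}

```text
time_s: 24.25
eef_pos: [0.5787, 0.2525, 0.4158]
tool_rot: [[0.049, -0.999, -0.0], [-0.999, -0.049, -0.0], [0.0, 0.0, -1.0]]
wrist_force: [-0.8, 0.2, -0.2]
grip_width: 0.0856
```

```bash
python3 - <<'E'
from h import *
st(); c=load("side");t=load("top")
crop(c,220,60,340,210,4,"pics/s8c.png");crop(t,80,130,180,250,5,"pics/t8.png")
E
```

```text
t 24.25 p [0.5787 0.2525 0.4158] ang -87.17 tilt [-0. -0.] F [-0.82  0.21 -0.18] M [0.02 0.04 0.07] w 0.0856 q [ 0.3   0.39  1.42 -0.    1.32  1.82]
```

View pics/s8c.png

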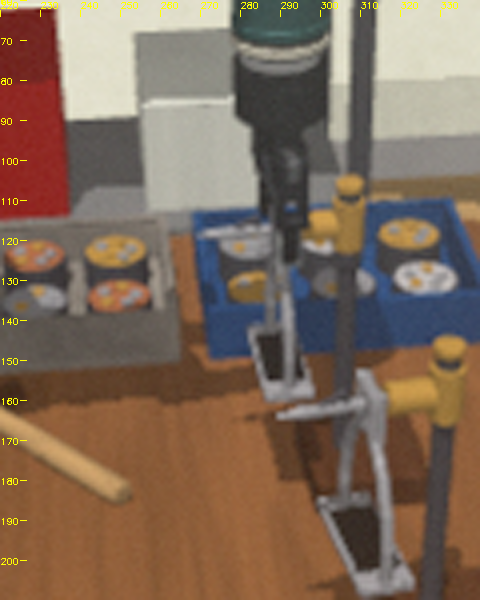

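View pics/t8.png

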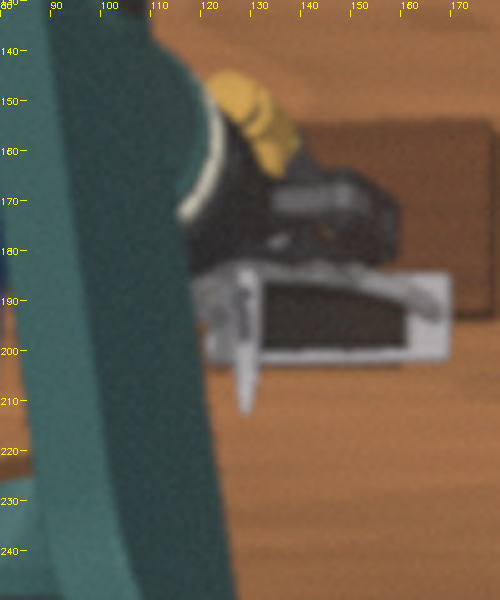

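{"name": "apply_moves", "arguments": {"moves": [0,0,-3,0,0,0,1,0,0,-8,0,0,0,1,0,0,-15,0,0,0,1,0,0,-25,0,0,0,1,0,0,-37,0,0,0,1,0,0,-50,0,0,0,1,0,0,-65,0,0,0,1,0,0,-80,0,0,0,1,0,0,-100,0,0,0,1,0,0,-120,0,0,0,1,0,20,-120,0,0,0,1,0,50,-120,0,0,0,1,0,80,-120,0,0,0,1,0,110,-120,0,0,0,1,0,120,-120,0,0,0,1,0,120,-120,0,0,0,1]}}

```text
time_s: 25.95
eef_pos: [0.4579, 0.2466, 0.5371]
tool_rot: [[0.05, -0.999, 0.002], [-0.999, -0.05, 0.001], [-0.0, -0.002, -1.0]]
wrist_force: [0.4, -1.0, 0.4]
grip_width: 0.0853
```

```bash
python3 - <<'E'
from h import *
st(); c=load("side");t=load("top")
crop(c,220,60,340,210,4,"pics/s9c.png");crop(t,80,130,180,250,5,"pics/t9.png")
cv2.imwrite("pics/t9f.png",t["frame"][:,:,::-1])
E
```

```text
t 25.95 p [0.4579 0.2466 0.5371] ang -87.13 tilt [0.09 0.03] F [ 0.43 -0.99  0.45] M [ 0.01 -0.03 -0.02] w 0.0853 q [ 0.36  0.14  1.48 -0.    1.52  1.88]
```

View pics/s9c.png

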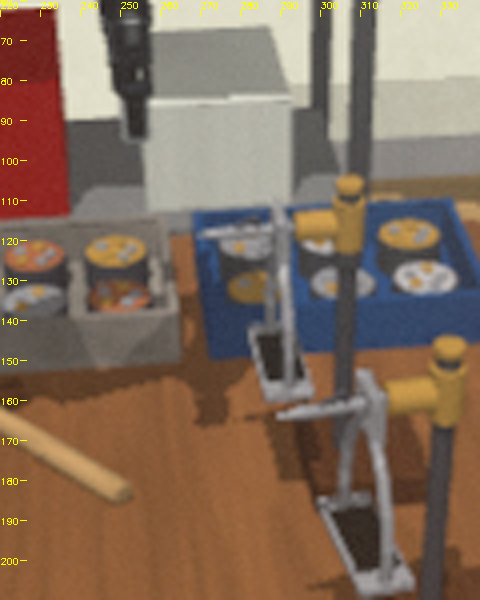

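View pics/t9f.png

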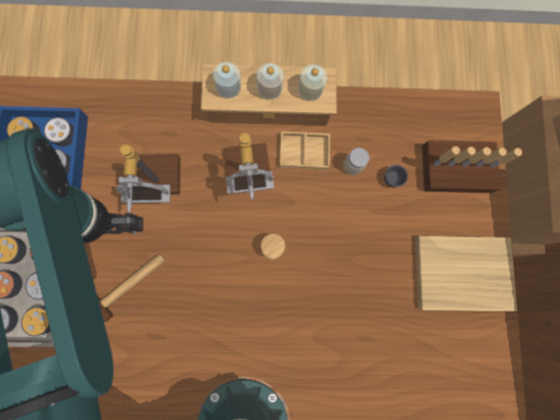

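The stirrup hangs at about (288,122) in the side view, between the keeper and the collar. In the top view the other objects are where they were. I'll wait briefly for it to settle, check once more, and hand in.

{"name": "apply_moves", "arguments": {"moves": [0,0,0,0,0,0,1,0,0,0,0,0,0,1,0,0,0,0,0,0,1,0,0,0,0,0,0,1,0,0,0,0,0,0,1]}}

```text
time_s: 26.55
eef_pos: [0.4591, 0.2465, 0.5357]
tool_rot: [[0.049, -0.999, -0.0], [-0.999, -0.049, -0.0], [0.0, 0.0, -1.0]]
wrist_force: [-0.6, -0.3, -0.2]
grip_width: 0.0851
```

```bash
python3 - <<'E'
from h import *
st(); c=load("side");t=load("top")
crop(t,90,130,190,220,8,"pics/t10.png"); crop(c,260,90,325,165,8,"pics/s10.png")
E
```

```text
t 26.55 p [0.4591 0.2465 0.5357] ang -87.18 tilt [-0.02 -0.01] F [-0.58 -0.27 -0.22] M [0.01 0.01 0.04] w 0.0851 q [ 0.36  0.15  1.48 -0.    1.52  1.88]
```

View pics/t10.png

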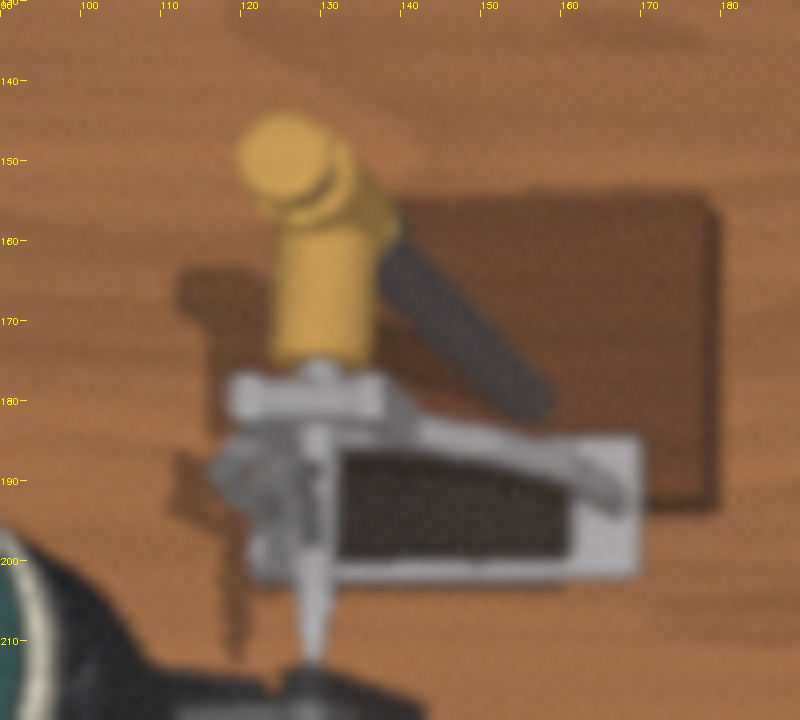

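View pics/s10.png

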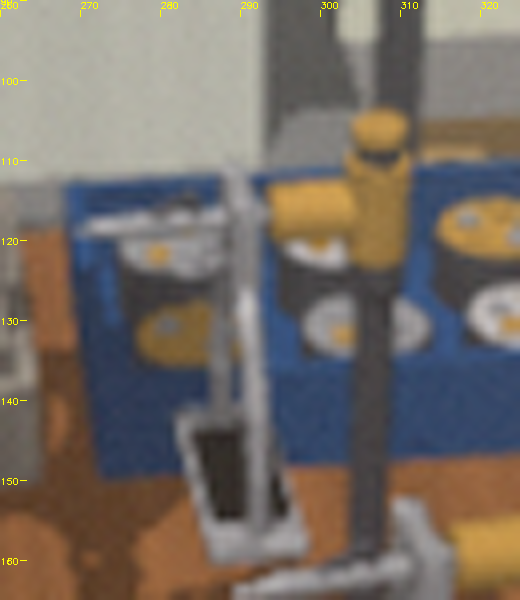

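The head is at top (128–137,180), between the collar (edge at row 175) and the keeper, which is up (rows 188–198). The side view shows the same. Handing in.

```bash
python3 -c "
from plant import manip
print(manip.close_job())"
```

```text
the job is handed in; nothing more can be done
None
```

The stirrup iron is hanging on the empty hook, behind the keeper, and the job is handed in at about 26.6 s of the 67 s allowed.

- **Finding the hook:** I located the stirrup and hook from the two cameras. By feel, the bar's axis is at about z = 0.264 m, against 0.2645 m from the cameras.
- **Threading:** I took the stirrup by the two sides of its head and pushed it back past the keeper. At the points I read, the keeper pushed back with about 3 N along the bar and about 3 N upward. The force dropped to nothing once the stirrup was behind it.
- **Tug:** I ramped the downward pull up, and it settled first at about 8.5 N. I corrected that and held it at 9.7–10.8 N for about 1.5 s. The hook then carried about 14 N including the stirrup's weight, below 20 N in every reading, though I read the force only at the end of each move.
- **Sideways force:** About 3 N of sideways force also showed during the tug, probably friction. It did not go away when I shifted the tool slightly.
- **Last check:** After release, both views show the head between collar and keeper with the keeper up, and the gripper clear with no force on it. The other stirrup and the other things look unmoved by eye; the arm hid part of the mallet in the last full picture.

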